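# Stack the toiletry tins and slide them under the washstand shelf

## Robot

A 6-joint arm with a two-finger parallel gripper is mounted at the origin on the work surface. World frame = base frame: x ahead of the robot, y to its left, z up, the work surface at z = 0. Lengths are in mm, angles in rad, forces in N, time in s.
With the tool pointing down it reaches from about 400 to 925 mm from the base axis. Payload 12.5 kg.
Tool frame: the origin (TCP) lies on the mounting face of the last link; the fingertips stand 190 mm ahead of it and the grasp point (between the pads) lies 171 mm ahead of it; z points along the fingers, y is the line along which they close (so a half turn about z gives the same grasp; the last joint's range is limited). The gripper opens to 95 mm and grips with 3 to 60 N. Pads are 20 mm wide; open, the fingers measure 119 mm over their backs; the gripper's body (75 mm by 180 mm) begins 59 mm behind the grasp point.
Start: joints at [-0.106, 0.491, 1.559, -0, 1.092, -0.106], TCP at [625, 0.023, 404.761] pointing down, gripper open.
Joint ranges: [-3.1, 3.1], [-0.84, 2.19], [0.05, 2.79], [-1.13, 4.28], [0.06, 2.93], [-2.69, 2.69]. Speed limits (rad/s): [2.22, 2.22, 2.79, 3.14, 3.14, 3.14].

## Interface

Orientations are given as [roll, pitch, yaw] about the fixed x, y, z axes, in that order (R = Rz(yaw) Ry(pitch) Rx(roll)).
In Python, from cell import * gives the robot as it stands.
- The arm moves only by the tool arm_command, never from a script. Its argument "rows" is a list that holds one entry, the list of rows, each a list of 7 numbers: the shift along the tool's x, y, z normalised to -1 to 1, where 1 is 0.15 m, then the turn, a rotation vector about the tool's x, y, z normalised to -1 to 1, where 1 is 360 degrees, then the opening, from -1 (shut) to 1 (fully open). A call has 1 to 10 rows; each row is the pose to reach, as a shift and turn from the pose commanded when the call began, along the tool's axes at that moment, turning the shorter way round; what a row does not reach only later rows make up. A row lasts 1/12 s, in which the tool goes at most 41.7 mm and 7.16 degrees, less where a joint would pass 70% of its speed; a pose out of reach is approached as far as the arm can. A call with a number of a shift or a turn outside -1 to 1 is refused whole. A call with a gripper value outside its range is refused whole. The fingers move at their own pace and stop on an object; the grip force is fixed at half the most. Time passes only in rows, so rows that repeat a pose let the fingers close. It gives the time, the measured TCP pose, the force, the opening and the grip force at its end, in the units of the state.
- state(): the state, without advancing time (a new reading comes with each control period).
- read_camera(name): name is "scene" or "side" or "wrist"; returns (picture, depth): 480x640x3 uint8, red, green, blue; 480x640 float32, mm along the optical axis (not along the pixel's ray), 0 where there is no reading.
- get_calibration(name): a dict with "camera_matrix" (3x3 intrinsics, pixels), "position" and "orientation" of the camera in the world; the wrist camera has in their place "hand_eye" (4x4, takes a point from camera to tool coordinates, whose origin is the TCP and whose axes are the flange's). Camera axes: x right, y up, looking along -z (the intrinsics and any distortion apply to the point x, -y, -z); pixel columns grow to the right and rows downward; lengths in mm; the calibration is good to about 2 mm. A picture is of the moment at which its call begins: read the wrist's pose just before it. get_calibration takes no time and is no camera call.
- job_done(): hands the job in; it is judged then, once.
The state is a dict: "t": time; "joints": joint angles; "qvel": joint speeds; "tau": joint torques, N m; "eef_pos": TCP position; "tcp_rot": TCP orientation; "ft_force": force on the tool from outside, world axes, zero at the start; "moment": the same for the moment, N m; "opening": opening from 0.0 (shut) to 1.0 (fully open); "grip_force": force on a finger pad.
Only numpy, scipy, OpenCV 4.12 (cv2) and the standard library are available. Lean on these libraries where they do the work, as an engineer would, in place of code of your own. Each camera call takes 0.05 s, during which the arm holds its last target. There are 200 camera calls.

## Task

Tidy the round metal tins on the washstand: set the large tin in the round wooden tray, then the medium tin on the large one, then the small tin on the medium one, each seated flat inside the rim of the one below. Then slide the loaded tray along the counter by its handle, without lifting it, until its round dish is fully under the low shelf, with the handle left sticking out at the front. Let go of everything, and leave the duck, the frog, the nail brush, the comb and the soap dish where they are.

Things in the scene. Friction and masses are not known exactly. Their poses are not given: they have to be found in the camera images.
- tray: Loose dark wooden tray, 0.3 kg: round dish 100 mm across, floor 5 mm thick, rim 4 mm wide, its top at 9 mm (recess 92 mm wide). A bar handle 18 mm wide, 16 mm high, lies on the counter along the tray's -x axis, 47 to 127 mm from the centre; grip it across, about 105 mm out. Origin: centre of the dish's underside; x points away from the handle, z up. Handle starts roughly towards the robot.
- tin_large: Large round closed aluminium tin with a dark lid, lying flat, 70 mm across, 23 mm high in all: lid at 20 mm, with a rim 3 mm high and 3 mm wide round it (so a 64 mm wide recess in its top). Origin: centre of its underside; z up. About 90 g.
- tin_medium: Medium round closed aluminium tin with a dark lid, lying flat, 50 mm across, 21 mm high in all: lid at 18 mm, with a rim 3 mm high and 3 mm wide round it (so a 44 mm wide recess in its top). Origin: centre of its underside; z up. About 50 g.
- tin_small: Small round closed aluminium tin with a dark lid, lying flat, 30 mm across, 20 mm high, plain flat lid without a rim. Origin: centre of its underside; z up. About 30 g.
- shelf: Fixed low wooden shelf on the counter, open at front and back: board 130 mm deep (x), 240 mm wide (y), 8 mm thick, on two side panels. The space below is 75 mm high and 212 mm wide; the board's top is at 83 mm. The loaded tray is 63 mm high. Origin: on the counter under the board's centre; x points from the front (nearest the robot) to the back, z up.
- duck: Pink rubber duck, 75 mm wide, 78 mm high, standing loose; leave it alone. Origin: centre of its underside.
- frog: Green toy frog, 70 mm wide with its arms, 50 mm high, standing loose; leave it alone. Origin: centre of its underside.
- nail_brush: Wooden nail brush, bristles down, 75 mm (x) by 32 mm (y), 28 mm high, loose; leave it alone. Origin: centre of its underside.
- comb: Black comb lying flat, 140 mm (x) by 28 mm (y), 5 mm high, loose; leave it alone. Origin: centre of its underside.
- soap_dish: White dish 120 mm (x) by 85 mm (y), 28 mm high with its piece of soap, loose; leave it alone. Origin: centre of its underside.
Not all that is in view belongs to the job. There is more than one size of the tray; the job needs the smallest.

How it is judged:
By the outcome, as a careful person would: the job done as asked, in the order asked, and still so for the second after the job is handed in, with the robot touching nothing.
It also fails if it takes over 109 s, if anything falls off the work surface, if the arm or the gripper's body presses on something with over 40 N, if the wrist force passes 120 N, or if a joint passes its speed limit or range.

## Working session

There is one attempt and no reset: what is moved stays moved. The work goes in short steps, Python scripts to look and compute and a tool call to move; the robot and the scene stay as the last step left them, time stands still between calls to the robot, and variables do not carry over. Pictures are saved under pics/ and viewed, at most 14 in all, crops included, and the job is handed in when it is done.

Besides the shell and the picture viewer there is one more tool, called after "Request:" in YAML: its name, and indented under it one key for each argument. arm_command: Moves the arm, as the interface text tells. Its arguments: {"type":"object","properties":{"rows":{"type":"array","items":{"type":"array","items":{"type":"array","items":{"type":"number","minimum":-1,"maximum":1}}}}},"required":["rows"]}

```bash
mkdir -p pics
cat > h.py <<'E'
from cell import *
import numpy as np, cv2
from scipy.spatial.transform import Rotation as R
def campose(n, s=None):
    c=get_calibration(n); K=np.array(c["camera_matrix"])
    if "hand_eye" in c:
        s=s or state(); T=np.eye(4); T[:3,:3]=R.from_euler("xyz",s["tcp_rot"]).as_matrix(); T[:3,3]=s["eef_pos"]
        T=T@np.array(c["hand_eye"]); return K,T[:3,:3],T[:3,3],c
    return K,R.from_euler("xyz",c["orientation"]).as_matrix() if np.size(c["orientation"])==3 else np.array(c["orientation"]),np.array(c["position"]),c
def ray(K,Rm,p,uv,z):
    uv=np.atleast_2d(uv).astype(float); d=np.c_[(uv[:,0]-K[0,2])/K[0,0],-(uv[:,1]-K[1,2])/K[1,1],-np.ones(len(uv))]@Rm.T
    return p+d*((z-p[2])/d[:,2])[:,None]
def cloud(K,Rm,p,D):
    v,u=np.mgrid[:D.shape[0],:D.shape[1]]
    c=np.stack([(u-K[0,2])/K[0,0]*D,-(v-K[1,2])/K[1,1]*D,-D],-1)
    return c@Rm.T+p
E
python3 - <<'E'
from h import *
for n in ["scene","side","wrist"]:
    c=campose(n); print(n,c[3])
    im,D=read_camera(n); np.savez(f"{n}0.npz",im=im,D=D); cv2.imwrite(f"pics/{n}0.png",im[:,:,::-1])
print(state())
E
```

```text
scene {'camera_matrix': array([[501.28709387,   0.        , 318.41029773],
       [  0.        , 501.28709387, 234.3717256 ],
       [  0.        ,   0.        ,   1.        ]]), 'position': array([1163.84837944,  301.93563551,  603.8325321 ]), 'orientation': array([ 0.92902402, -0.01878613,  2.02047089])}
side {'camera_matrix': array([[499.53309677,   0.        , 324.63908796],
       [  0.        , 499.53309677, 241.64448597],
       [  0.        ,   0.        ,   1.        ]]), 'position': array([ 271.17301287, -718.46608732,  915.74623591]), 'orientation': array([ 0.70701086, -0.00574996, -0.27635244])}
wrist {'camera_matrix': array([[413.88534523,   0.        , 315.70005801],
       [  0.        , 413.88534523, 248.46178372],
       [  0.        ,   0.        ,   1.        ]]), 'hand_eye': array([[-9.70573779e-05,  9.65280878e-01,  2.61214122e-01,
         7.35169297e+01],
       [ 9.99999813e-01,  2.51311746e-04, -5.57125554e-04,
         2.05855430e-02],
       [-6.03428820e-04,  2.61214020e-01, -9.65280722e-01,
         2.02446754e+01],
       [ 0.00000000e+00,  0.00000000e+00,  0.00000000e+00,
         1.00000000e+00]])}
{'t': 0.15, 'joints': array([-1.05630713e-01,  4.91392521e-01,  1.55930005e+00,  1.37010613e-05,
        1.09172766e+00, -1.05599838e-01]), 'qvel': array([-0.00019391, -0.00227273, -0.00161404, -0.00159541, -0.00067788,
       -0.0001579 ]), 'tau': array([ 3.16444048e-04, -6.12899423e+01, -2.58276522e+01,  6.91918633e-02,
        4.73701756e-02, -5.07232733e-05]), 'eef_pos': array([6.24976402e+02, 7.02927988e-03, 4.04316925e+02]), 'tcp_rot': array([-3.14077097e+00, -9.93152248e-05,  1.57075909e+00]), 'ft_force': array([ 0.47762321, -0.37028119,  0.71781694]), 'moment': array([-0.01483472, -0.00101487, -0.01425578]), 'grip_force': 0.0, 'opening': 1.004307010454406}
```

View pics/scene0.png

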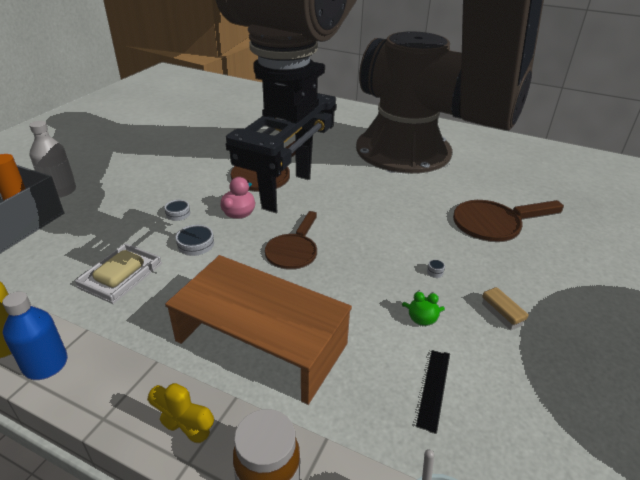

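View pics/side0.png

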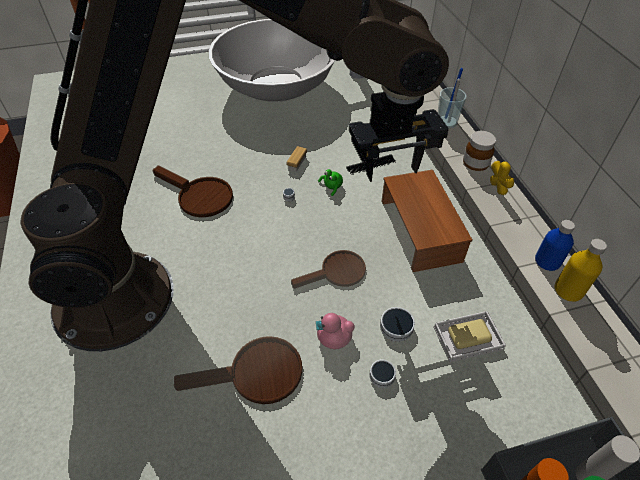

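Scene view: three round trays at (291,250), (487,219), (260,172) (side view: (344,267), (206,197), (267,370)); large tin (195,239), medium (177,209), small (436,268), shelf (260,310). In the side view they are at (397,322), (383,372), (288,194) and (425,215). The centre tray looks the smallest; next I measure all three.

```bash
cat > m.py <<'E'
from h import *
def fit(n,box,sel,z,show=True):
    f=np.load(f"{n}0.npz"); im,D=f["im"],f["D"]; K,Rm,p,_=campose(n)
    hsv=cv2.cvtColor(im,cv2.COLOR_RGB2HSV).astype(int); x0,y0,x1,y1=box
    m=np.zeros(D.shape,np.uint8); m[y0:y1,x0:x1]=sel(hsv)[y0:y1,x0:x1]
    m=cv2.morphologyEx(m,cv2.MORPH_CLOSE,np.ones((3,3)))
    cs,_=cv2.findContours(m,cv2.RETR_EXTERNAL,cv2.CHAIN_APPROX_NONE); c=max(cs,key=cv2.contourArea)[:,0,:]
    return ray(K,Rm,p,c,z)[:,:2], cloud(K,Rm,p,D), m
E
python3 - <<'E'
from m import *
brown=lambda h:((h[...,0]<14)|(h[...,0]>170))&(h[...,1]>70)
for nm,n,b in [("A scene",'scene',(255,205,325,272)),("A side",'side',(285,245,372,294)),("B side",'side',(145,160,240,222)),("B scene",'scene',(445,190,570,245)),("C side",'side',(165,330,310,410))]:
    P,C,m=fit(n,b,brown,9)
    # dish: circle by distance transform in the ground plane
    o=P.min(0)-10; g=np.zeros(np.ceil((P.max(0)-o+10)*2).astype(int)[::-1],np.uint8)
    cv2.fillPoly(g,[np.round((P-o)*2).astype(np.int32)],1); d=cv2.distanceTransform(g,cv2.DIST_L2,5)
    i=np.unravel_index(d.argmax(),d.shape); c=np.array(i[::-1])/2+o
    r=np.hypot(*(P-c).T); tip=P[r>r.max()-8].mean(0)
    print(nm,"centre",c.round(1),"diam",d.max(),"tip",tip.round(1),"len",r.max().round(),"yaw",np.degrees(np.arctan2(*(c-tip)[::-1])).round(1))
# table z check and obstacles
for n in ("scene","side"):
    f=np.load(f"{n}0.npz");K,Rm,p,_=campose(n);C=cloud(K,Rm,p,f["D"])
    q={"scene":dict(tab=(380,260),large=(195,239),med=(177,209),small=(436,268),shelf=(260,310),duck=(238,190),frog=(425,312)),"side":dict(tab=(380,300),large=(397,322),med=(383,372),small=(288,191),shelf=(425,215),duck=(335,320),frog=(332,180))}[n]
    for k,(u,v) in q.items(): print(n,k,C[v-1:v+2,u-1:u+2].reshape(-1,3).mean(0).round(1))
    hi=C[...,2]; m=(abs(hi-83)<6)&(C[...,0]>600)&(C[...,0]<1050)&(abs(C[...,1])<350)&(f["D"]>0)
    cc,l,st,ce=cv2.connectedComponentsWithStats(m.astype(np.uint8)); j=1+st[1:,4].argmax()
    P=C[l==j][:,:2].astype(np.float32); print(n,"shelf",cv2.minAreaRect(P), C[l==j][:,2].mean())
E
```

```text
A scene centre [509.8 -60.3] diam 95.544205 tip [377.7 -79.2] len 136.0 yaw 8.1
A side centre [508.4 -58. ] diam 92.07288 tip [387.5 -68.4] len 125.0 yaw 4.9
B side centre [232.5 260.9] diam 135.3938 tip [116.6 403.8] len 187.0 yaw -51.0
B scene centre [233.4 255.7] diam 135.5907 tip [ 94.7 386.4] len 194.0 yaw -43.3
C side centre [ 288.3 -258. ] diam 132.82947 tip [ 114.1 -239.5] len 178.0 yaw -6.1
scene tab [453.3 100.4   2.2]
scene large [ 579.4 -228.1   23.1]
scene med [ 511.8 -324.6   21.4]
scene small [452.4 204.5  22.2]
scene shelf [736.2  13.4  85.5]
scene duck [ 447.5 -213.9   63.7]
scene frog [646.9 228.8  99.3]
scene shelf ((727.1796264648438, 4.738197326660156), (241.83444213867188, 131.9581298828125), 87.6286849975586) 84.97367965578708
side tab [ 560.6 -162.2    0.6]
side large [ 569.3 -235.7   21.5]
side med [ 503.6 -331.5   18.5]
side small [440.4 205.   22.1]
side shelf [713.6 -20.9  84.4]
side duck [ 436.  -229.    77.1]
side frog [555.5 196.2  39.8]
side shelf ((724.670654296875, 4.2111053466796875), (245.25196838378906, 131.62376403808594), 87.44376373291016) 84.3194252149322
```

Run:
```python
import cv2,numpy as np
a=cv2.imread("pics/scene0.png")[195:285,155:335];b=cv2.imread("pics/side0.png")[240:400,280:520]
a=cv2.resize(a,None,fx=3.3,fy=3.3,interpolation=2);b=cv2.resize(b,(594,396),interpolation=2);a=cv2.resize(a,(594,297))
cv2.imwrite("pics/crop1.png",np.vstack([a[:200],b]))
```

```text
(no output)
```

View pics/crop1.png

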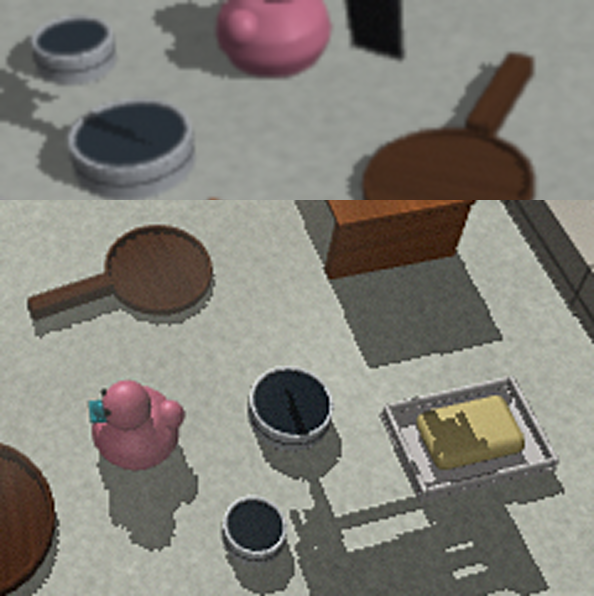

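View pics/wrist0.png

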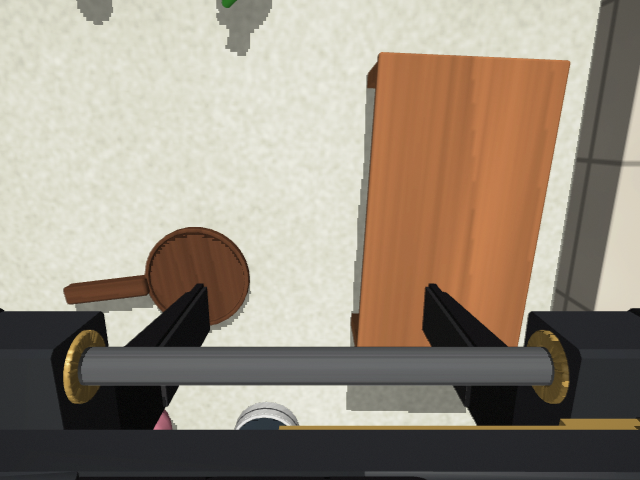

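Centre tray A measures about 95 mm across against about 135 mm for the other two, so A at scene (291,250) is the wanted one. The crop shows the large tin at (290,400) and the medium at (255,527). The wrist view shows tray A at (198,275) with its handle to the left and the shelf at (460,200). Next I turn the tool so it closes along y and move over the large tin.

Request:
arm_command:
  rows:
    - [[-0.8, -0.2, 0, 0, 0, 0.125, 1], [-0.8, -0.2, 0, 0, 0, 0.125, 1], [-0.8, -0.2, 0, 0, 0, 0.125, 1], [-0.8, -0.2, 0, 0, 0, 0.125, 1], [-0.8, -0.2, 0, 0, 0, 0.125, 1], [-0.8, -0.2, 0, 0, 0, 0.125, 1], [-0.8, -0.2, 0, 0, 0, 0.125, 1], [-0.8, -0.2, 0, 0, 0, 0.125, 1]]

```text
t: 0.82
eef_pos: [594.9, -120.2, 404.5]
tcp_rot: [-3.141, 0.0, 0.783]
ft_force: [0.3, -0.4, 0.6]
opening: 0.999
grip_force: 0.0
```

Request:
arm_command:
  rows:
    - [[0, 0, 0, 0, 0, 0.125, 1], [0, 0, 0, 0, 0, 0.125, 1], [0, 0, 0, 0, 0, 0.125, 1], [0, 0, 0, 0, 0, 0.125, 1], [0, 0, 0, 0, 0, 0.125, 1], [0, 0, 0, 0, 0, 0.125, 1], [0, 0, 0, 0, 0, 0.125, 1], [0, 0, 0, 0, 0, 0.125, 1]]

```text
t: 1.48
eef_pos: [595.0, -119.9, 404.6]
tcp_rot: [-3.141, 0.0, 0.0]
ft_force: [-0.2, 0.5, -0.4]
opening: 0.998
grip_force: 0.0
```

Request:
arm_command:
  rows:
    - [[-0.5, 0.53, 0, 0, 0, 0, 1], [-0.5, 0.53, 0, 0, 0, 0, 1], [-0.5, 0.53, 0, 0, 0, 0, 1], [-0.5, 0.53, 0, 0, 0, 0, 1], [-0.5, 0.53, 0, 0, 0, 0, 1]]

```text
t: 1.9
eef_pos: [519.5, -200.3, 405.0]
tcp_rot: [3.142, -0.0, 0.0]
ft_force: [0.7, -0.3, -0.5]
opening: 1.001
grip_force: 0.0
```

```bash
cat > w.py <<'E'
from h import *
def snap(name):
    s=state(); im,D=read_camera("wrist"); cv2.imwrite(f"pics/{name}.png",im[:,:,::-1]); K,Rm,p,_=campose("wrist",s); return s,im,D,K,Rm,p
def blobs(sel,z,amin,S):
    s,im,D,K,Rm,p=S; hsv=cv2.cvtColor(im,cv2.COLOR_RGB2HSV).astype(int)
    m=cv2.morphologyEx(sel(hsv).astype(np.uint8),cv2.MORPH_OPEN,np.ones((3,3)))
    out=[]
    for c in cv2.findContours(m,cv2.RETR_EXTERNAL,cv2.CHAIN_APPROX_NONE)[0]:
        if cv2.contourArea(c)<amin: continue
        P=ray(K,Rm,p,c[:,0,:],z)[:,:2].astype(np.float32); e=cv2.fitEllipse(P)
        out.append((c[:,0].mean(0).round(),np.round(e[0],1),np.round(e[1],1),c,P))
    return out
lid=lambda h:(h[...,2]<75)&(h[...,0]>90)&(h[...,0]<130)&(h[...,1]>40)
brown=lambda h:((h[...,0]<14)|(h[...,0]>170))&(h[...,1]>70)
E
python3 - <<'E'
from w import *
S=snap("wrist1")
print(S[0]["eef_pos"])
for b in blobs(lid,20,150,S): print("lid",*b[:3])
for b in blobs(brown,9,1500,S): print("brown",*b[:3])
E
```

```text
[ 519.45776261 -200.2935442   404.98793033]
lid [458. 237.] [ 505.  -329.6] [40.8 41.6]
lid [355. 161.] [ 572.3 -234.1] [61.5 62.3]
brown [370. 407.] [ 320.4 -257. ] [ 53.2 158. ]
brown [339. 308.] [ 431.  -223.3] [72.7 83.1]
brown [165. 235.] [506.5 -59.7] [ 96.  113.7]
brown [109.  19.] [684.4 -52. ] [ 34.6 232.2]
```

View pics/wrist1.png

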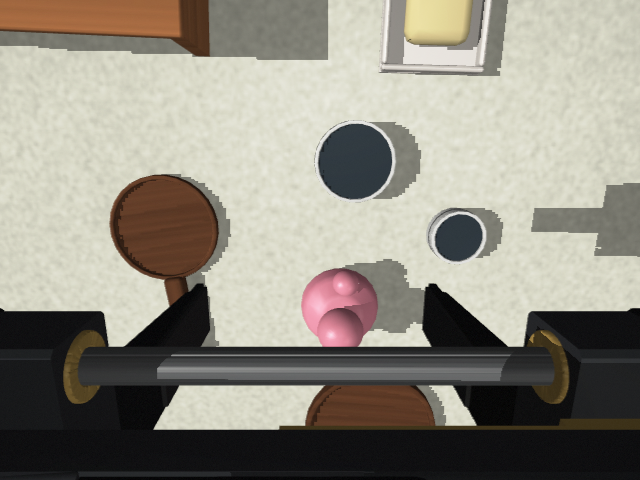

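The wrist view shows the large tin at (355,161), medium at (458,237), tray dish at (164,227) with its handle towards (177,290), and the duck at (339,310). Measured lid widths of 62 and 41 mm match the given sizes.

Run:
```python
from w import *
import json
# tray dish from saved picture, pose then
im=cv2.imread("pics/wrist1.png")[:,:,::-1].copy(); s=state(); K,Rm,p,_=campose("wrist",s)
for b in blobs(brown,9,1500,(s,im,None,K,Rm,p)):
    if b[0][0]<300 and b[0][1]>100:
        P=b[4].astype(float); Q=P
        for i in range(8):
            A=np.c_[2*Q,np.ones(len(Q))]; x=np.linalg.lstsq(A,(Q**2).sum(1),rcond=None)[0]; r=np.sqrt(x[2]+x[:2]@x[:2]); d=np.hypot(*(P-x[:2]).T)-r; Q=P[abs(d)<4-0.3*i]
        print("tray",x[:2].round(1),"r",r.round(1),len(Q),len(P))
# scene: handle direction
S=np.load("scene0.npz")
for n in("scene","wrist"):
    im=np.load(f"{n}0.npz")["im"]
    if n=="scene": K,Rm,p,_=campose(n); bx=(255,205,325,272)
    else:
        K,Rm,p,_=campose(n,dict(eef_pos=[624.98,0,404.3],tcp_rot=[-3.14077,0,1.57076])); bx=(55,215,160,310)
    h=cv2.cvtColor(im,cv2.COLOR_RGB2HSV).astype(int); m=brown(h)
    v,u=np.nonzero(m); k=(u>bx[0])&(u<bx[2])&(v>bx[1])&(v<bx[3]); P=ray(K,Rm,p,np.c_[u,v][k],16)[:,:2]
    d=np.hypot(*(P-[508,-59.5]).T); P=P[(d>65)&(d<135)]
    c=P.mean(0); w=np.linalg.svd(P-c,full_matrices=False)[2][0]; print(n,"handle",c.round(1),np.degrees(np.arctan2(*(w*np.sign(w[0]))[::-1])).round(1),"len",np.ptp((P-c)@w).round())
```

```text
tray [511.5 -58.7] r 49.4 288 345
scene handle [429.2 -70.8] -1.8 len 215.0
wrist handle [415.3 -67.4] 8.0 len 58.0
```

Request:
arm_command:
  rows:
    - [[0.353, 0.225, 0.3, 0, 0, 0, 1], [0.353, 0.225, 0.6, 0, 0, 0, 1], [0.353, 0.225, 0.8, 0, 0, 0, 1], [0.353, 0.225, 0.9, 0, 0, 0, 1], [0.353, 0.225, 0.9, 0, 0, 0, 1], [0.353, 0.225, 0.9, 0, 0, 0, 1]]

```text
t: 2.45
eef_pos: [573.6, -232.4, 268.7]
tcp_rot: [-3.14, 0.003, 0.002]
ft_force: [0.2, -0.3, 0.3]
opening: 0.996
grip_force: 0.0
```

Request:
arm_command:
  rows:
    - [[0, 0, 0.2, 0, 0, 0, 1], [0, 0, 0.35, 0, 0, 0, 1], [0, 0, 0.43, 0, 0, 0, 1], [0, 0, 0.47, 0, 0, 0, 1], [0, 0, 0.47, 0, 0, 0, 1], [0, 0, 0.47, 0, 0, 0, 1]]

```text
t: 2.95
eef_pos: [573.4, -233.2, 200.8]
tcp_rot: [3.141, -0.002, 0.0]
ft_force: [-0.5, -0.0, -0.4]
opening: 1.002
grip_force: 0.0
```

Run:
```python
from w import *
S=snap("wrist2"); print(S[0]["eef_pos"])
for b in blobs(lid,20,1500,S): print("lid",*b[:3])
```

```text
[ 573.42704761 -233.23653882  200.84663009]
lid [317. 307.] [ 579.1 -233.9] [45.4 66.9]
```

View pics/wrist2.png

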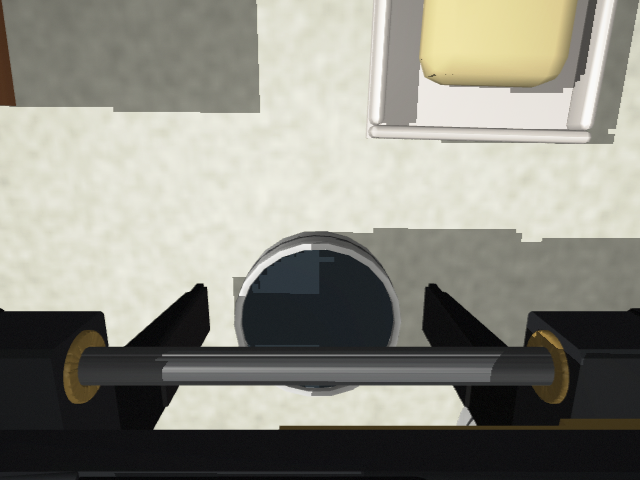

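The large tin sits between the fingers at (317,310), centred. I lower 3 mm and close.

Request:
arm_command:
  rows:
    - [[0, 0, 0.02, 0, 0, 0, 1], [0, 0, 0.02, 0, 0, 0, -1], [0, 0, 0.02, 0, 0, 0, -1], [0, 0, 0.02, 0, 0, 0, -1], [0, 0, 0.02, 0, 0, 0, -1], [0, 0, 0.02, 0, 0, 0, -1], [0, 0, 0.02, 0, 0, 0, -1], [0, 0, 0.02, 0, 0, 0, -1]]

```text
t: 3.67
eef_pos: [573.0, -233.3, 196.4]
tcp_rot: [3.141, -0.0, 0.0]
ft_force: [-0.7, -0.3, 2.0]
opening: 0.729
grip_force: 30.0
```

Request:
arm_command:
  rows:
    - [[0, 0, -0.1, 0, 0, 0, -1], [0, 0, -0.25, 0, 0, 0, -1], [0, 0, -0.35, 0, 0, 0, -1], [-0.05, -0.15, -0.4, 0, 0, 0, -1], [-0.12, -0.3, -0.4, 0, 0, 0, -1], [-0.19, -0.45, -0.4, 0, 0, 0, -1], [-0.26, -0.6, -0.4, 0, 0, 0, -1], [-0.3, -0.72, -0.4, 0, 0, 0, -1], [-0.34, -0.8, -0.4, 0, 0, 0, -1], [-0.34, -0.8, -0.4, 0, 0, 0, -1]]

```text
t: 4.5
eef_pos: [521.1, -111.4, 256.2]
tcp_rot: [-3.141, 0.001, 0.002]
ft_force: [0.8, 0.0, -0.4]
opening: 0.731
grip_force: 30.0
```

Request:
arm_command:
  rows:
    - [[-0.03, -0.12, 0, 0, 0, 0, -1], [-0.06, -0.24, 0, 0, 0, 0, -1], [-0.07, -0.32, 0, 0, 0, 0, -1], [-0.073, -0.355, 0, 0, 0, 0, -1], [-0.073, -0.355, 0, 0, 0, 0, -1], [-0.073, -0.355, 0, 0, 0, 0, -1]]

```text
t: 5.0
eef_pos: [511.5, -60.3, 256.3]
tcp_rot: [3.141, -0.001, 0.0]
ft_force: [0.4, -0.1, -0.3]
opening: 0.73
grip_force: 30.0
```

Run:
```python
from w import *
S=snap("wrist3"); print(S[0]["eef_pos"],S[0]["opening"])
for n in("scene","side"):
    im,D=read_camera(n); cv2.imwrite(f"pics/{n}3.png",im[:,:,::-1])
    K,Rm,p,_=campose(n)
```

```text
[511.4671485  -60.34870952 256.2790888 ] 0.7301097979183608
```

View pics/wrist3.png

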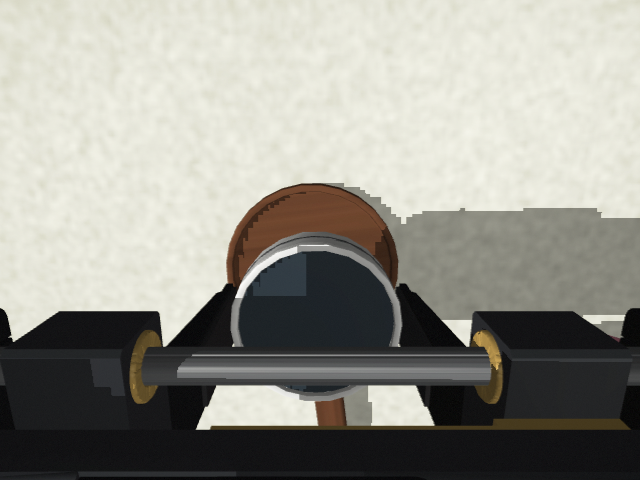

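Wrist view: the tin (316,320) hangs over the tray (312,270), about 2 mm off in y. I correct that and lower.

Request:
arm_command:
  rows:
    - [[0, -0.013, 0.12, 0, 0, 0, -1], [0, -0.013, 0.22, 0, 0, 0, -1], [0, -0.013, 0.29, 0, 0, 0, -1], [0, -0.013, 0.33, 0, 0, 0, -1], [0, -0.013, 0.35, 0, 0, 0, -1], [0, -0.013, 0.36, 0, 0, 0, -1], [0, -0.013, 0.36, 0, 0, 0, -1], [0, -0.013, 0.36, 0, 0, 0, -1]]

```text
t: 5.82
eef_pos: [511.1, -58.1, 202.7]
tcp_rot: [3.141, -0.001, -0.0]
ft_force: [-0.3, 0.0, -0.7]
opening: 0.728
grip_force: 30.0
```

Request:
arm_command:
  rows:
    - [[0, 0, 0.007, 0, 0, 0, -1], [0, 0, 0.007, 0, 0, 0, -1], [0, 0, 0.007, 0, 0, 0, 0.75], [0, 0, 0.007, 0, 0, 0, 0.75], [0, 0, 0.007, 0, 0, 0, 0.75], [0, 0, -0.1, 0, 0, 0, 0.75], [0, 0, -0.25, 0, 0, 0, 0.75], [0, 0, -0.5, 0, 0, 0, 0.8], [0, 0, -0.7, 0, 0, 0, 1], [0, 0, -0.7, 0, 0, 0, 1]]

```text
t: 6.65
eef_pos: [511.6, -58.1, 312.2]
tcp_rot: [3.14, -0.008, 0.0]
ft_force: [1.2, -0.5, 0.7]
opening: 0.974
grip_force: 0.0
```

Run:
```python
from w import *
S=snap("wrist4"); print(S[0]["eef_pos"],S[0]["ft_force"])
for b in blobs(lid,25,500,S): print("lid",*b[:3])
for b in blobs(lambda h:brown(h)|lid(h)|(h[...,2]>200)&(h[...,1]<6)&False,9,1500,S): print("brown",*b[:3])
```

```text
[511.62704992 -58.07784168 312.24350621] [ 1.21642791 -0.47974327  0.67325422]
lid [315. 254.] [510.1 -58. ] [62.1 62.3]
brown [317. 260.] [505.1 -58.8] [ 94. 118.]
```

View pics/wrist4.png

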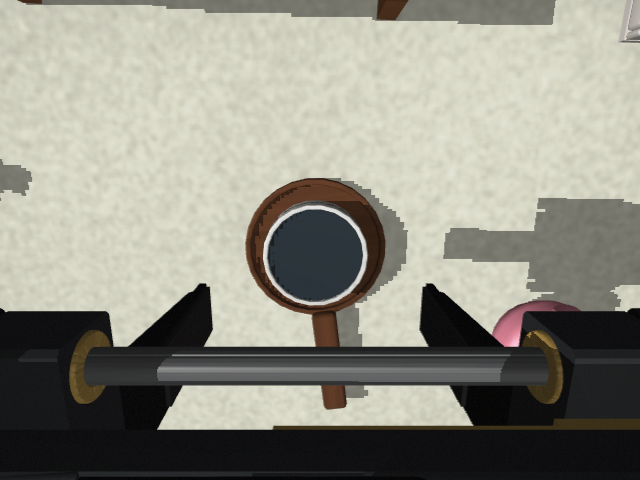

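The large tin is seated in the tray: lid at (315,254), 62 mm round, with the tray rim all around. Next, the medium tin.

Request:
arm_command:
  rows:
    - [[-0.02, 0.2, 0, 0, 0, 0, 1], [-0.02, 0.45, 0, 0, 0, 0, 1], [-0.02, 0.7, 0, 0, 0, 0, 1], [-0.04, 0.9, 0, 0, 0, 0, 1], [-0.04, 0.9, 0, 0, 0, 0, 1], [-0.04, 0.9, 0, 0, 0, 0, 1]]

```text
t: 7.2
eef_pos: [504.6, -194.3, 305.9]
tcp_rot: [-3.141, 0.002, -0.003]
ft_force: [0.1, 0.2, -0.3]
opening: 1.001
grip_force: 0.0
```

Request:
arm_command:
  rows:
    - [[0, 0.2, 0, 0, 0, 0, 1], [0, 0.45, 0, 0, 0, 0, 1], [0, 0.7, 0, 0, 0, 0, 1], [0, 0.9, 0.1, 0, 0, 0, 1], [0, 0.91, 0.2, 0, 0, 0, 1], [0, 0.91, 0.3, 0, 0, 0, 1], [0, 0.91, 0.3, 0, 0, 0, 1], [0, 0.91, 0.3, 0, 0, 0, 1]]

```text
t: 7.87
eef_pos: [505.2, -328.5, 261.3]
tcp_rot: [-3.14, 0.002, 0.001]
ft_force: [-0.6, -0.5, 0.6]
opening: 1.001
grip_force: 0.0
```

Run:
```python
from w import *
S=snap("wrist5"); print(S[0]["eef_pos"],S[0]["ft_force"])
for b in blobs(lid,18,500,S): print("lid",*b[:3])
```

```text
[ 505.22653398 -328.49033567  261.28455742] [-0.5969239  -0.51938932  0.61968739]
lid [319. 271.] [ 504.4 -329.7] [42.3 42.4]
```

Request:
arm_command:
  rows:
    - [[-0.005, 0.006, 0.15, 0, 0, 0, 1], [-0.005, 0.006, 0.28, 0, 0, 0, 1], [-0.005, 0.006, 0.37, 0, 0, 0, 1], [-0.005, 0.006, 0.41, 0, 0, 0, 1], [-0.005, 0.006, 0.425, 0, 0, 0, 1], [-0.005, 0.006, 0.425, 0, 0, 0, 1], [-0.005, 0.006, 0.425, 0, 0, 0, 1]]

```text
t: 8.5
eef_pos: [504.6, -330.4, 199.6]
tcp_rot: [3.141, -0.001, 0.0]
ft_force: [0.7, 0.5, 0.7]
opening: 1.002
grip_force: 0.0
```

Request:
arm_command:
  rows:
    - [[0, 0, 0, 0, 0, 0, -1], [0, 0, 0, 0, 0, 0, -1], [0, 0, 0, 0, 0, 0, -1], [0, 0, 0, 0, 0, 0, -1], [0, 0, 0, 0, 0, 0, -1], [0, 0, 0, 0, 0, 0, -1], [0, 0, 0, 0, 0, 0, -1], [0, 0, 0, 0, 0, 0, -1], [0, 0, 0, 0, 0, 0, -1]]

```text
t: 9.25
eef_pos: [504.3, -330.4, 198.5]
tcp_rot: [-3.142, -0.0, -0.0]
ft_force: [-0.6, -1.0, 1.6]
opening: 0.519
grip_force: 30.0
```

Request:
arm_command:
  rows:
    - [[0, 0, -0.12, 0, 0, 0, -1], [0, 0, -0.3, 0, 0, 0, -1], [0, 0, -0.48, 0, 0, 0, -1], [0.02, -0.12, -0.6, 0, 0, 0, -1], [0.04, -0.3, -0.6, 0, 0, 0, -1], [0.04, -0.5, -0.6, 0, 0, 0, -1], [0.04, -0.7, -0.6, 0, 0, 0, -1], [0.04, -0.85, -0.6, 0, 0, 0, -1], [0.04, -0.9, -0.6, 0, 0, 0, -1]]

```text
t: 10.0
eef_pos: [510.0, -192.8, 288.6]
tcp_rot: [-3.141, 0.001, 0.002]
ft_force: [-0.9, -0.8, -0.0]
opening: 0.52
grip_force: 30.0
```

Request:
arm_command:
  rows:
    - [[0, -0.15, 0, 0, 0, 0, -1], [0, -0.35, 0, 0, 0, 0, -1], [0, -0.55, 0, 0, 0, 0, -1], [0, -0.73, 0, 0, 0, 0, -1], [0, -0.85, 0.05, 0, 0, 0, -1], [0, -0.91, 0.12, 0, 0, 0, -1], [0, -0.915, 0.2, 0, 0, 0, -1], [0, -0.915, 0.2, 0, 0, 0, -1], [0, -0.915, 0.2, 0, 0, 0, -1]]

```text
t: 10.75
eef_pos: [510.5, -58.6, 258.3]
tcp_rot: [-3.141, 0.001, -0.0]
ft_force: [-0.1, -0.8, -0.3]
opening: 0.519
grip_force: 30.0
```

Run:
```python
from w import *
S=snap("wrist6"); print(S[0]["eef_pos"],S[0]["opening"])
```

```text
[510.47988294 -58.55958603 258.26310838] 0.518759049342904
```

View pics/wrist6.png

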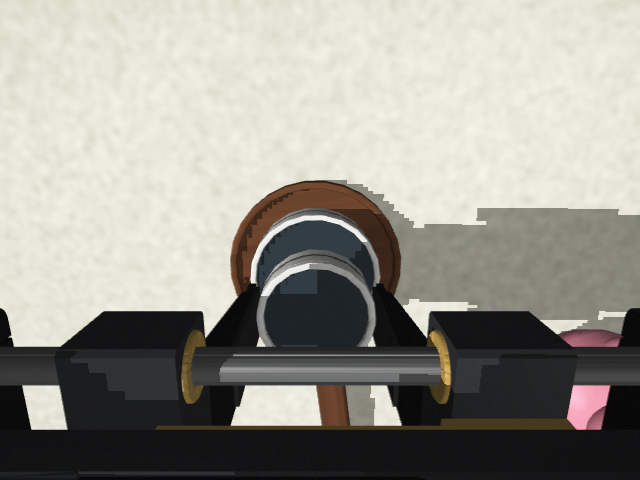

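Medium tin (316,310) hangs centred over the large tin's lid (316,265). Lowering.

Request:
arm_command:
  rows:
    - [[-0.003, -0.003, 0.08, 0, 0, 0, -1], [-0.003, -0.003, 0.15, 0, 0, 0, -1], [-0.003, -0.003, 0.19, 0, 0, 0, -1], [-0.003, -0.003, 0.215, 0, 0, 0, -1], [-0.003, -0.003, 0.225, 0, 0, 0, -1], [-0.003, -0.003, 0.225, 0, 0, 0, -1], [-0.003, -0.003, 0.225, 0, 0, 0, -1]]

```text
t: 11.38
eef_pos: [509.9, -57.8, 224.9]
tcp_rot: [3.142, -0.0, -0.0]
ft_force: [0.0, -1.0, -0.1]
opening: 0.515
grip_force: 30.0
```

Request:
arm_command:
  rows:
    - [[0, 0, 0.003, 0, 0, 0, -1], [0, 0, 0.003, 0, 0, 0, -1], [0, 0, 0.003, 0, 0, 0, 0.3], [0, 0, 0.003, 0, 0, 0, 0.3], [0, 0, 0.003, 0, 0, 0, 0.3], [0, 0, -0.1, 0, 0, 0, 0.35], [0, 0, -0.25, 0, 0, 0, 0.4], [0, 0, -0.45, 0, 0, 0, 1], [0, 0, -0.5, 0, 0, 0, 1], [0, 0, -0.5, 0, 0, 0, 1]]

```text
t: 12.22
eef_pos: [510.0, -57.7, 301.7]
tcp_rot: [3.141, -0.004, 0.0]
ft_force: [0.2, -1.3, -0.6]
opening: 0.854
grip_force: 0.0
```

Run:
```python
from w import *
S=snap("wrist7"); print(S[0]["eef_pos"],S[0]["opening"])
for b in blobs(lid,43,300,S): print("lid",*b[:3])
f=np.load("scene0.npz"); K,Rm,p,_=campose("scene")
for n,bx in (("scene",(425,258,448,275)),("side",(280,185,298,200))):
    im=np.load(f"{n}0.npz")["im"]; K,Rm,p,_=campose(n); m=np.zeros(im.shape[:2],bool); m[bx[1]:bx[3],bx[0]:bx[2]]=1
    for b in blobs(lambda h:(h[...,2]<110)&m,20,10,(0,im,0,K,Rm,p)): print(n,"small",*b[:3])
```

```text
[509.97607467 -57.71979657 301.72614474] 0.8535746595728861
lid [315. 264.] [510.1 -57.6] [42.3 42.4]
lid [317. 238.] [513.8 -57.9] [55.1 57.4]
scene small [433. 268.] [449.4 198.9] [25.3 48.8]
side small [289. 195.] [438.7 194.3] [27.2 43.4]
```

View pics/wrist7.png

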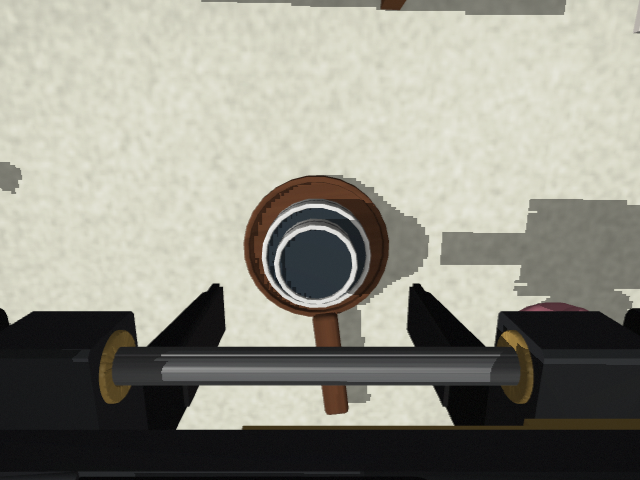

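The medium tin is seated: lid at (315,264), concentric with the large tin. The small tin is near (445,200), so I go there and measure.

Request:
arm_command:
  rows:
    - [[-0.05, -0.2, 0, 0, 0, 0, 1], [-0.1, -0.45, 0, 0, 0, 0, 1], [-0.15, -0.7, 0, 0, 0, 0, 1], [-0.2, -0.86, 0, 0, 0, 0, 1], [-0.2, -0.86, 0, 0, 0, 0, 1], [-0.2, -0.86, 0, 0, 0, 0, 1]]

```text
t: 12.77
eef_pos: [479.4, 72.3, 298.6]
tcp_rot: [3.142, 0.002, 0.003]
ft_force: [0.1, -0.2, 0.6]
opening: 1.0
grip_force: 0.0
```

Request:
arm_command:
  rows:
    - [[-0.05, -0.2, 0, 0, 0, 0, 1], [-0.1, -0.45, 0, 0, 0, 0, 1], [-0.15, -0.7, 0, 0, 0, 0, 1], [-0.2, -0.86, 0.1, 0, 0, 0, 1], [-0.2, -0.86, 0.15, 0, 0, 0, 1], [-0.2, -0.86, 0.15, 0, 0, 0, 1], [-0.2, -0.86, 0.15, 0, 0, 0, 1]]

```text
t: 13.35
eef_pos: [450.3, 199.4, 276.5]
tcp_rot: [3.141, 0.002, -0.001]
ft_force: [0.3, -0.2, -0.0]
opening: 1.002
grip_force: 0.0
```

Run:
```python
from w import *
S=snap("wrist8"); print(S[0]["eef_pos"],S[0]["opening"])
for b in blobs(lid,20,200,S): print("lid",*b[:3])
```

```text
[450.28639794 199.36309691 276.48515374] 1.0017399751316174
lid [308. 277.] [441.9 204.2] [24.5 24.9]
```

View pics/wrist8.png

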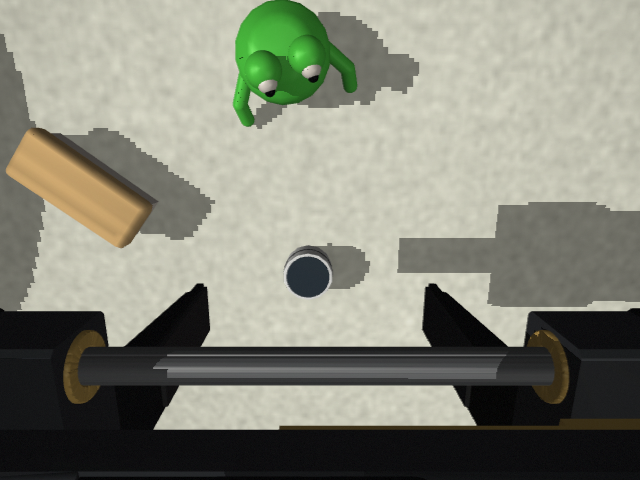

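The small tin is at (308,275), lid 25 mm (no rim, flat); frog at (285,50) and brush at (80,190) are clear. I descend and grasp.

Request:
arm_command:
  rows:
    - [[-0.056, -0.03, 0.1, 0, 0, 0, 1], [-0.056, -0.03, 0.25, 0, 0, 0, 1], [-0.056, -0.03, 0.38, 0, 0, 0, 1], [-0.056, -0.03, 0.47, 0, 0, 0, 1], [-0.056, -0.03, 0.51, 0, 0, 0, 0.5], [-0.056, -0.03, 0.52, 0, 0, 0, 0.2], [-0.056, -0.03, 0.52, 0, 0, 0, 0.2], [-0.056, -0.03, 0.52, 0, 0, 0, 0.2]]

```text
t: 14.07
eef_pos: [441.8, 204.4, 200.0]
tcp_rot: [-3.141, -0.001, -0.001]
ft_force: [-0.0, -0.5, 0.6]
opening: 0.778
grip_force: 0.0
```

Request:
arm_command:
  rows:
    - [[0, 0, 0, 0, 0, 0, -1], [0, 0, 0, 0, 0, 0, -1], [0, 0, 0, 0, 0, 0, -1], [0, 0, 0, 0, 0, 0, -1], [0, 0, 0, 0, 0, 0, -1], [0, 0, 0, 0, 0, 0, -1], [0, 0, 0, 0, 0, 0, -1], [0, 0, 0, 0, 0, 0, -1], [0, 0, 0, 0, 0, 0, -1]]

```text
t: 14.82
eef_pos: [441.4, 204.8, 199.3]
tcp_rot: [-3.142, -0.0, 0.0]
ft_force: [0.4, 0.1, 1.3]
opening: 0.305
grip_force: 30.0
```

Request:
arm_command:
  rows:
    - [[0, 0, -0.12, 0, 0, 0, -1], [0, 0, -0.3, 0, 0, 0, -1], [0, 0, -0.5, 0, 0, 0, -1], [0.05, 0.12, -0.6, 0, 0, 0, -1], [0.1, 0.3, -0.67, 0, 0, 0, -1], [0.15, 0.5, -0.67, 0, 0, 0, -1], [0.2, 0.7, -0.67, 0, 0, 0, -1], [0.22, 0.82, -0.67, 0, 0, 0, -1], [0.23, 0.87, -0.67, 0, 0, 0, -1]]

```text
t: 15.57
eef_pos: [476.2, 72.2, 299.8]
tcp_rot: [3.141, -0.0, -0.002]
ft_force: [-0.1, -1.2, -0.3]
opening: 0.308
grip_force: 30.0
```

Request:
arm_command:
  rows:
    - [[0.05, 0.15, 0, 0, 0, 0, -1], [0.1, 0.35, 0, 0, 0, 0, -1], [0.15, 0.55, 0, 0, 0, 0, -1], [0.2, 0.72, 0, 0, 0, 0, -1], [0.22, 0.83, 0.05, 0, 0, 0, -1], [0.227, 0.879, 0.1, 0, 0, 0, -1], [0.227, 0.879, 0.17, 0, 0, 0, -1], [0.227, 0.879, 0.17, 0, 0, 0, -1], [0.227, 0.879, 0.17, 0, 0, 0, -1]]

```text
t: 16.32
eef_pos: [509.7, -56.8, 273.7]
tcp_rot: [-3.141, 0.002, 0.001]
ft_force: [-0.5, 0.4, 0.7]
opening: 0.305
grip_force: 30.0
```

Run:
```python
from w import *
S=snap("wrist9"); print(S[0]["eef_pos"],S[0]["opening"])
```

```text
[509.72882258 -56.82379129 273.7070019 ] 0.30539265517351155
```

View pics/wrist9.png

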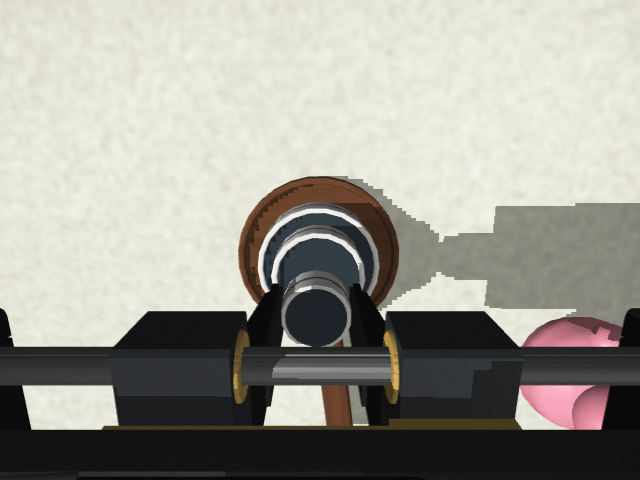

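Small tin (316,315) is over the medium (318,265), about 1 mm off. Lowering and releasing.

Request:
arm_command:
  rows:
    - [[0, 0.006, 0.08, 0, 0, 0, -1], [0, 0.006, 0.14, 0, 0, 0, -1], [0, 0.006, 0.18, 0, 0, 0, -1], [0, 0.006, 0.195, 0, 0, 0, -1], [0, 0.006, 0.205, 0, 0, 0, -1], [0, 0.006, 0.205, 0, 0, 0, -1], [0, 0.006, 0.205, 0, 0, 0, -1]]

```text
t: 16.95
eef_pos: [510.0, -58.4, 243.7]
tcp_rot: [3.142, -0.0, 0.0]
ft_force: [0.1, -0.6, -0.8]
opening: 0.308
grip_force: 30.0
```

Request:
arm_command:
  rows:
    - [[0, 0, 0.003, 0, 0, 0, -1], [0, 0, 0.003, 0, 0, 0, -1], [0, 0, 0.003, 0, 0, 0, -0.1], [0, 0, 0.003, 0, 0, 0, -0.1], [0, 0, 0.003, 0, 0, 0, -0.1], [0, 0, -0.1, 0, 0, 0, -0.1], [0, 0, -0.25, 0, 0, 0, 0], [0, 0, -0.4, 0, 0, 0, 0], [0, 0, -0.4, 0, 0, 0, 0], [0, 0, -0.4, 0, 0, 0, 0]]

```text
t: 17.78
eef_pos: [510.0, -58.5, 304.4]
tcp_rot: [3.141, -0.002, 0.0]
ft_force: [-0.5, 1.6, 0.2]
opening: 0.497
grip_force: 0.0
```

Run:
```python
from w import *
S=snap("wrist10"); s,im,D,K,Rm,p=S; print(S[0]["eef_pos"],S[0]["opening"])
for b in blobs(lid,63,200,S): print("lid",*b[:3])
# handle edges at z=16, by rows
h=cv2.cvtColor(im,cv2.COLOR_RGB2HSV).astype(int); m=brown(h)&(h[...,2]>40)
for v in (320,330,340,390,395,400,405,410,415,420):
    u=np.nonzero(m[v,240:420])[0]+240
    if len(u)>5: a=ray(K,Rm,p,[[u.min(),v],[u.max(),v]],16); print(v,u.min(),u.max(),a[:,:2].round(1).tolist())
```

```text
[509.95013664 -58.46401671 304.37038997] 0.49697388744990756
lid [316. 272.] [510.6 -58.5] [24.6 24.6]
lid [313. 253.] [515.6 -57.9] [36.3 37.3]
lid [315. 237.] [519.6 -57.9] [50.6 52.5]
320 312 336 [[459.6, -55.9], [459.6, -72.8]]
330 314 337 [[451.9, -57.3], [451.9, -73.6]]
340 315 339 [[444.1, -58.0], [444.1, -75.1]]
390 322 345 [[403.5, -63.1], [403.5, -80.1]]
395 323 345 [[399.3, -63.9], [399.3, -80.2]]
400 323 346 [[395.1, -63.9], [395.0, -81.0]]
405 324 346 [[390.8, -64.7], [390.8, -81.1]]
410 326 338 [[386.5, -66.2], [386.5, -75.2]]
```

View pics/wrist10.png

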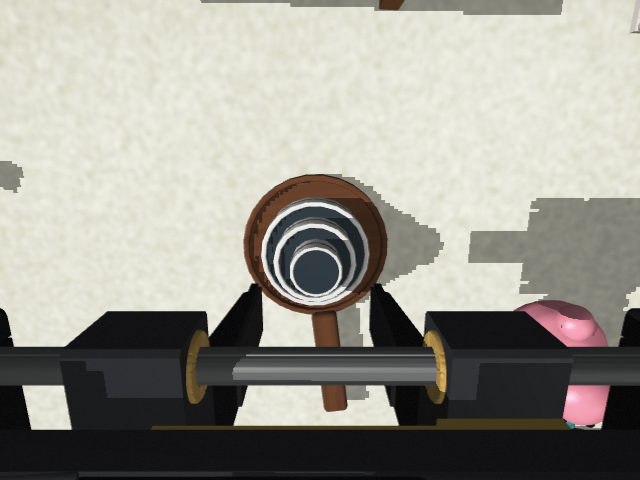

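The full stack is seated concentrically: small lid (316,272), medium (313,253), large (315,237), tray dish (316,244). The handle centreline runs at about 7.1°, so I go to it with the gripper turned to match.

Request:
arm_command:
  rows:
    - [[-0.2, 0.087, 0, 0, 0, -0.0197, 0], [-0.45, 0.087, 0, 0, 0, -0.0197, 0], [-0.65, 0.087, 0, 0, 0, -0.0197, 0], [-0.718, 0.087, 0, 0, 0, -0.0197, 0], [-0.718, 0.087, 0, 0, 0, -0.0197, 0], [-0.718, 0.087, 0, 0, 0, -0.0197, 0], [-0.718, 0.087, 0, 0, 0, -0.0197, 0]]

```text
t: 18.42
eef_pos: [403.4, -71.8, 303.3]
tcp_rot: [3.141, -0.001, 0.124]
ft_force: [0.8, 0.6, 0.1]
opening: 0.497
grip_force: 0.0
```

Run:
```python
from w import *
S=snap("wrist11"); s,im,D,K,Rm,p=S; print(s["eef_pos"],s["tcp_rot"],s["joints"])
h=cv2.cvtColor(im,cv2.COLOR_RGB2HSV).astype(int); m=brown(h)&(h[...,2]>40)
for v in range(150,345,15):
    u=np.nonzero(m[v,200:440])[0]+200
    if len(u)>5: a=ray(K,Rm,p,[[u.min(),v],[u.max(),v]],16); print(v,u.min(),u.max(),a[:,:2].mean(0).round(1),np.linalg.norm(a[0]-a[1]).round(1))
```

```text
[403.42899994 -71.75690084 303.29859018] [ 3.14126809e+00 -7.54763925e-04  1.23749724e-01] [-3.37562718e-01  3.55847026e-01  2.17628312e+00  7.92837583e-05
  6.08642169e-01  1.10941898e+00]
150 276 354 [468.5 -63.2] 49.0
165 302 328 [459.3 -64.4] 16.5
180 302 328 [449.9 -65.5] 16.6
195 302 328 [440.4 -66.7] 16.8
210 303 328 [430.7 -68.2] 16.3
225 303 328 [420.8 -69.4] 16.5
240 303 328 [410.7 -70.7] 16.6
255 303 328 [400.4 -72. ] 16.8
270 303 327 [389.9 -72.9] 16.3
```

Request:
arm_command:
  rows:
    - [[0, 0, 0.2, 0, 0, 0, 0], [0, 0, 0.4, 0, 0, 0, 0], [0, 0, 0.55, 0, 0, 0, 0], [0, 0, 0.65, 0, 0, 0, 0], [0, 0, 0.69, 0, 0, 0, 0], [0, 0, 0.71, 0, 0, 0, 0], [0, 0, 0.71, 0, 0, 0, 0], [0, 0, 0.71, 0, 0, 0, 0], [0, 0, 0.71, 0, 0, 0, 0]]

```text
t: 19.22
eef_pos: [402.5, -71.5, 197.7]
tcp_rot: [3.141, -0.001, 0.124]
ft_force: [-1.1, 0.2, -0.2]
opening: 0.502
grip_force: 0.0
```

Request:
arm_command:
  rows:
    - [[0, 0, 0, 0, 0, 0, -0.3], [0, 0, 0, 0, 0, 0, -0.5], [0, 0, 0, 0, 0, 0, -1], [0, 0, 0, 0, 0, 0, -1], [0, 0, 0, 0, 0, 0, -1], [0, 0, 0, 0, 0, 0, -1], [0, 0, 0, 0, 0, 0, -1], [0, 0, 0, 0, 0, 0, -1]]

```text
t: 19.88
eef_pos: [402.3, -71.5, 197.1]
tcp_rot: [3.141, -0.0, 0.124]
ft_force: [-0.3, -0.5, 5.2]
opening: 0.187
grip_force: 30.0
```

Request:
arm_command:
  rows:
    - [[0.02, -0.005, 0, 0, 0, 0, -1], [0.06, -0.015, 0, 0, 0, 0.002, -1], [0.12, -0.03, 0, 0, 0, 0.005, -1], [0.19, -0.05, 0, 0, 0, 0.009, -1], [0.27, -0.07, 0, 0, 0, 0.013, -1], [0.35, -0.09, 0, 0, 0, 0.017, -1], [0.42, -0.11, 0, 0, 0, 0.021, -1], [0.47, -0.125, 0, 0, 0, 0.024, -1], [0.5, -0.13, 0, 0, 0, 0.0264, -1], [0.5, -0.13, 0, 0, 0, 0.0264, -1]]

```text
t: 20.72
eef_pos: [474.4, -42.4, 197.1]
tcp_rot: [-3.141, 0.001, -0.043]
ft_force: [-1.8, 3.7, 6.6]
opening: 0.188
grip_force: 30.0
```

Run:
```python
from w import *
S=snap("wrist12"); s,im,D,K,Rm,p=S; print(s["eef_pos"],s["tcp_rot"],s["ft_force"],s["moment"])
for z in (63,):
  for b in blobs(lid,z,200,S): print("lid",*b[:3])
C=cloud(K,Rm,p,D); m=(abs(C[...,2]-83)<6)&(C[...,0]>620)
v,u=np.nonzero(m); P=C[m]; print(len(P))
for y in range(-110,130,30):
    k=abs(P[:,1]-y)<5
    if k.sum(): print(y,P[k,0].min().round(1),P[k,2].mean().round(1))
```

```text
[474.42699487 -42.44628049 197.08919568] [-3.14129941e+00  1.08642378e-03 -4.26015390e-02] [-1.75940549  3.66702106  6.56566134] [0.60577719 0.3399239  0.00397524]
lid [387.  59.] [567.9 -60.2] [16.  26.7]
lid [368.  37.] [570.7 -59.2] [ 7.2 18.3]
lid [246.  21.] [576.4 -29.1] [ 2.  11.2]
lid [227.  35.] [573.3 -24.1] [ 2.1 17.2]
0
```

View pics/wrist12.png

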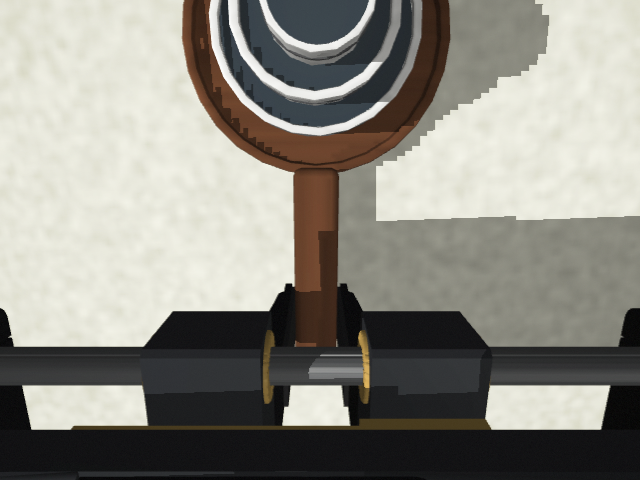

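The handle stays gripped (316,300) and the stack is concentric in the dish (316,30). I continue the slide, shifting sideways first.

Request:
arm_command:
  rows:
    - [[0.02, -0.02, 0, 0, 0, 0, -1], [0.06, -0.05, 0, 0, 0, 0, -1], [0.11, -0.09, 0, 0, 0, 0, -1], [0.17, -0.14, 0, 0, 0, 0, -1], [0.23, -0.19, 0, 0, 0, 0, -1], [0.29, -0.24, 0, 0, 0, 0, -1], [0.34, -0.275, 0, 0, 0, 0, -1], [0.38, -0.295, 0, 0, 0, 0, -1], [0.4, -0.3, 0, 0, 0, 0, -1], [0.4, -0.3, 0, 0, 0, 0, -1]]

```text
t: 21.6
eef_pos: [536.2, -0.1, 197.1]
tcp_rot: [-3.141, 0.001, -0.042]
ft_force: [-1.7, 2.2, 6.2]
opening: 0.188
grip_force: 30.0
```

Run:
```python
from w import *
s=state(); print(s["eef_pos"],s["tcp_rot"],s["ft_force"])
brd=lambda h:((h[...,0]<16)|(h[...,0]>172))&(h[...,1]>90)&(h[...,2]>60)
for n in ("scene","side"):
    im,D=read_camera(n); cv2.imwrite(f"pics/{n}13.png",im[:,:,::-1]); np.savez(f"{n}13.npz",im=im,D=D); K,Rm,p,_=campose(n)
    for n0 in (f"{n}0.npz",):
        f=np.load(n0); m=brd(cv2.cvtColor(f["im"],cv2.COLOR_RGB2HSV).astype(int)); C=cloud(K,Rm,p,f["D"])
        m&=(abs(C[...,2]-84)<5)&(C[...,0]<830)&(C[...,0]>630)&(abs(C[...,1])<140)
        c=max(cv2.findContours(m.astype(np.uint8),0,1)[0],key=cv2.contourArea)
        P=ray(K,Rm,p,c[:,0],83)[:,:2].astype(np.float32); r=cv2.minAreaRect(P); print(n,r,cv2.boxPoints(r).round(1).tolist())
```

```text
[ 5.36201895e+02 -1.41911645e-01  1.97130903e+02] [-3.14140183e+00  9.08789423e-04 -4.19626997e-02] [-1.72669134  2.17961802  6.23076291]
scene ((727.4982299804688, 4.922248840332031), (242.1844940185547, 132.384033203125), 87.57737731933594) [[656.2000122070312, -113.30000305175781], [788.5, -118.9000015258789], [798.7000122070312, 123.0999984741211], [666.5, 128.6999969482422]]
side ((724.4072875976562, 3.8825836181640625), (243.28262329101562, 130.25115966796875), 87.62035369873047) [[654.2999877929688, -114.9000015258789], [784.4000244140625, -120.4000015258789], [794.5, 122.69999694824219], [664.4000244140625, 128.10000610351562]]
```

Request:
arm_command:
  rows:
    - [[0.02, -0.01, 0, 0, 0, 0, -1], [0.06, -0.02, 0, 0, 0, 0, -1], [0.12, -0.03, 0, 0, 0, 0, -1], [0.19, -0.045, 0, 0, 0, 0, -1], [0.27, -0.06, 0, 0, 0, 0, -1], [0.34, -0.07, 0, 0, 0, 0, -1], [0.41, -0.072, 0, 0, 0, 0, -1], [0.46, -0.072, 0, 0, 0, 0, -1], [0.49, -0.072, 0, 0, 0, 0, -1], [0.5, -0.072, 0, 0, 0, 0, -1]]

```text
t: 22.53
eef_pos: [611.4, 7.3, 197.1]
tcp_rot: [-3.142, 0.002, -0.042]
ft_force: [-7.9, 0.1, 11.1]
opening: 0.184
grip_force: 30.0
```

Request:
arm_command:
  rows:
    - [[0, 0, 0, 0, 0, 0, -1], [0, 0, 0, 0, 0, 0, -1]]

```text
t: 22.7
eef_pos: [611.3, 7.3, 197.1]
tcp_rot: [-3.142, 0.001, -0.042]
ft_force: [-2.9, 1.6, 6.7]
opening: 0.187
grip_force: 30.0
```

Run:
```python
from w import *
S=snap("wrist14"); s,im,D,K,Rm,p=S; print(s["eef_pos"],s["ft_force"],s["moment"],s["opening"])
h=cv2.cvtColor(im,cv2.COLOR_RGB2HSV).astype(int); m=brown(h)&(h[...,2]>30)
for v in range(100,340,15):
    u=np.nonzero(m[v])[0]
    if len(u)>5: a=ray(K,Rm,p,[[u.min(),v],[u.max(),v]],16); print(v,u.min(),u.max(),a[0,:2].round(),a[1,:2].round(),"D",D[v,316])
```

```text
[611.25099617   7.2773749  197.14411028] [-2.92004321  1.57351671  6.68985403] [0.12273502 0.66371086 0.0086209 ] 0.18671492232310513
100 0 639 [702. 120.] [ 692. -115.] D 88.305664
115 0 639 [697. 121.] [ 687. -116.] D 89.55638
130 0 639 [692. 122.] [ 682. -116.] D 91.443985
145 0 639 [686. 123.] [ 676. -117.] D 90.85267
160 0 639 [681. 125.] [ 671. -118.] D 91.9441
175 0 639 [675. 126.] [ 665. -119.] D 93.447945
190 0 639 [670. 127.] [ 659. -120.] D 93.81314
205 0 639 [664. 129.] [ 653. -121.] D 94.84545
220 0 639 [658. 130.] [ 647. -122.] D 95.580124
235 0 492 [652. 132.] [644. -64.] D 98.34196
250 295 337 [641.  15.] [640.  -2.] D 167.04646
265 295 337 [634.  15.] [634.  -2.] D 167.78221
280 295 336 [628.  15.] [627.  -2.] D 171.02725
295 295 337 [621.  16.] [621.  -2.] D 172.7668
310 295 336 [615.  16.] [614.  -1.] D 174.81366
325 296 336 [608.  16.] [607.  -1.] D 175.57343
```

Request:
arm_command:
  rows:
    - [[0, 0, 0, 0, 0, 0, -0.3], [0, 0, 0, 0, 0, 0, -0.2], [0, 0, 0, 0, 0, 0, -0.2], [0, 0, 0, 0, 0, 0, -0.2], [0, 0, -0.06, 0, 0, 0, -0.2], [0, 0, -0.2, 0, 0, 0, -0.2], [0, 0, -0.4, 0, 0, 0, 0], [-0.2, 0, -0.65, 0, 0, 0, 0], [-0.4, 0, -0.9, 0, 0, 0, 0], [-0.7, 0, -0.95, 0, 0, 0, 0]]

```text
t: 23.58
eef_pos: [520.4, 10.9, 338.9]
tcp_rot: [3.141, -0.006, -0.042]
ft_force: [0.7, -0.9, 0.3]
opening: 0.497
grip_force: 0.0
```

Request:
arm_command:
  rows:
    - [[-0.2, 0, 0, 0, 0, 0, 1], [-0.4, 0, 0, 0, 0, 0, 1], [-0.5, 0, 0, 0, 0, 0, 1], [-0.5, 0, 0, 0, 0, 0, 1], [-0.5, 0, 0, 0, 0, 0, 1], [-0.5, 0, 0, 0, 0, 0, 1]]

```text
t: 24.08
eef_pos: [446.0, 14.1, 335.6]
tcp_rot: [3.141, -0.002, -0.042]
ft_force: [0.1, -0.1, 0.0]
opening: 0.861
grip_force: 0.0
```

Run:
```python
from w import *
S=snap("wrist15"); s,im,D,K,Rm,p=S; print(s["eef_pos"],s["ft_force"],s["opening"])
h=cv2.cvtColor(im,cv2.COLOR_RGB2HSV).astype(int); m=brown(h)&(h[...,2]>30); C=cloud(K,Rm,p,D)
u0=int(316)
for v in range(20,330,12):
    u=np.nonzero(m[v,150:500])[0]+150
    if len(u)>3: print(v,u.min(),u.max(),"z16",ray(K,Rm,p,[[u.min(),v],[u.max(),v]],16)[:,:2].round().tolist(),C[v,(u.min()+u.max())//2].round(1))
im,D=read_camera("side"); K,Rm,p,_=campose("side"); C=cloud(K,Rm,p,D); ok=D>0
# points of stack/tray under the board, per side/scene view
for n in("side","scene"):
    im,D=read_camera(n); cv2.imwrite(f"pics/{n}16.png",im[:,:,::-1]); K,Rm,p,_=campose(n); C=cloud(K,Rm,p,D)
    q=C[(D>0)&(C[...,0]>580)&(C[...,0]<800)&(abs(C[...,1]-3)<90)&(C[...,2]>8)&(C[...,2]<70)]
    print(n,len(q), q.min(0).round() if len(q) else "", q.max(0).round() if len(q) else "")
    for a in (10,18,28,36,46,54,60):
        k=abs(q[:,2]-a)<3
        if k.sum()>5: print(a,k.sum(),np.percentile(q[k],[5,50,95],axis=0)[:,:2].round().tolist())
```

```text
[445.97417957  14.05479746 335.57689949] [ 0.08517615 -0.05775902  0.0491674 ] 0.860990272639427
20 303 328 z16 [[594.0, 16.0], [593.0, -0.0]] [593.5   8.4  15.5]
side 335 [591. -37.   8.] [689.  52.  23.]
10 113 [[594.0, -31.0], [672.0, -2.0], [687.0, 34.0]]
18 175 [[595.0, -4.0], [634.0, 4.0], [668.0, 13.0]]
scene 369 [592. -40.   8.] [770.  43.  26.]
10 265 [[746.0, -34.0], [757.0, 6.0], [768.0, 38.0]]
18 71 [[595.0, -13.0], [752.0, 6.0], [755.0, 16.0]]
```

Run:
```python
from h import *
for n,bx in (("side",dict(duck=(312,308,358,352),frog=(318,165,346,193),brush=(285,146,309,168),soap=(432,312,505,358))),("scene",dict(duck=(218,176,258,220),frog=(402,288,446,328),brush=(482,286,528,328),comb=(415,348,452,434),soap=(74,245,162,300)))):
    a=np.load(f"{n}0.npz")["im"]; b=cv2.imread(f"pics/{n}16.png")[:,:,::-1]
    for k,(x0,y0,x1,y1) in bx.items():
        A,B=[cv2.cvtColor(np.ascontiguousarray(i[y0:y1,x0:x1]),cv2.COLOR_RGB2GRAY).astype(np.float32) for i in(a,b)]
        print(n,k,"diff",abs(A-B).mean().round(1),"shift",np.round(cv2.phaseCorrelate(A,B),2))
```

```text
Traceback (most recent call last):
ValueError: setting an array element with a sequence. The requested array has an inhomogeneous shape after 1 dimensions. The detected shape was (2,) + inhomogeneous part.
```

Run:
```python
from h import *
for n,bx in (("side",dict(duck=(312,308,358,352),frog=(318,165,346,193),brush=(285,146,309,168),soap=(432,312,505,358))),("scene",dict(duck=(218,176,258,220),frog=(402,288,446,328),brush=(482,286,528,328),comb=(415,348,452,434),soap=(74,245,162,300)))):
    a=np.load(f"{n}0.npz")["im"]; b=cv2.imread(f"pics/{n}16.png")[:,:,::-1]
    for k,(x0,y0,x1,y1) in bx.items():
        A,B=[cv2.cvtColor(np.ascontiguousarray(i[y0:y1,x0:x1]),cv2.COLOR_RGB2GRAY).astype(np.float32) for i in(a,b)]
        print(n,k,"diff",abs(A-B).mean().round(1),"shift",np.round(cv2.phaseCorrelate(A,B)[0],2))
```

```text
side duck diff 17.0 shift [-0.18  0.49]
side frog diff 36.8 shift [0.21 0.2 ]
side brush diff 97.2 shift [ 2.27 10.18]
side soap diff 15.1 shift [ 0.56 -0.02]
scene duck diff 32.1 shift [-0.04  0.6 ]
scene frog diff 3.0 shift [ 0.55 -0.04]
scene brush diff 3.1 shift [0.03 0.52]
scene comb diff 2.7 shift [0.03 0.02]
scene soap diff 15.8 shift [-0.11  0.02]
```

```bash
python3 -c "
from cell import *
print(state()['ft_force'],job_done())"
```

```text
the job is handed in; nothing more can be done
[-0.5574533   0.20440816 -0.50630388] None
```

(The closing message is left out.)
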